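# Scan the full parts tin

## Task

Stock check: three identical lidded tins stand on the rubber mat, and only one of them is full. Find it by lifting tins to feel their weight, setting each back upright on the mat; then take the hand scanner and hold it steady for about two seconds, roughly 9 cm from the full tin's barcode label and square to it (the label leans back), with the beam on the label. Do not scan an empty tin; finish by laying the scanner back down flat in its tray.

Things in the scene. Friction and masses are not known exactly. Their poses are not given: they have to be found in the camera images.
- tin_1: lidded bare-metal parts tin, one of three look-alikes. 66 deep (x) x 58 wide (y) x 86 mm tall. Origin: centre of underside; -x is its front, z up. The front rises 40 mm plumb, then leans back 30 degrees to 76 mm, where the fixed lid (x -13 to +35, 57 wide, 8 tall) begins. Grip the flat sides (y = +-29) from above, 5 mm behind the origin, 45 to 75 mm up
- tin_2: parts tin exactly like tin_1 in look, size and axes. Empty tins weigh 110 to 150 g, the one full tin 380 to 610 g; which one is full changes from start to start and cannot be seen, only felt
- tin_3: parts tin exactly like tin_1 in look, size and axes. Empty tins weigh 110 to 150 g, the one full tin 380 to 610 g; which one is full changes from start to start and cannot be seen, only felt
- label_1: the 44 x 30 mm white barcode label on tin_1. Origin: its centre, 23 mm in front of and 58 mm above the tin's origin; z points straight out of the label (forward of the tin and 30 degrees upward), y along its 44 mm side (the tin's y), x up the leaning face
- label_2: the 44 x 30 mm white barcode label on tin_2. Origin: its centre, 23 mm in front of and 58 mm above the tin's origin; z points straight out of the label (forward of the tin and 30 degrees upward), y along its 44 mm side (the tin's y), x up the leaning face
- label_3: the 44 x 30 mm white barcode label on tin_3. Origin: its centre, 23 mm in front of and 58 mm above the tin's origin; z points straight out of the label (forward of the tin and 30 degrees upward), y along its 44 mm side (the tin's y), x up the leaning face
- mat: fixed black rubber mat, 180 (x) x 360 (y) x 4 mm, under the tins. Origin: centre of its underside
- scanner: loose stick-shaped hand scanner, 160 mm long, 150 g, lying flat on its underside in the tray. Origin: centre of its underside; x runs along it to the window end, z up. Grey grip 30 wide x 30 mm tall from x = -80 to +30 mm; black head 40 wide x 34 mm tall from x = +30 to +80 mm. Grip it across the origin. It is always on (nothing to press)
- scanner_window (a point): centre of the scanner's window, in the end face of the head, 80 mm ahead of the scanner's origin and 17 mm above its underside; axes as the scanner's; the beam leaves along +x
- tray: fixed shallow wooden tray, 200 (x) x 100 (y) mm outside, walls 4 mm thick and 8 mm high, floor 4 to 5 mm thick. Origin: centre of its underside, x along its long side

How it is judged:
By the outcome, as a careful person would: the job done as asked, in the order asked, and still so for the second after the job is handed in, with the robot touching nothing.
It also fails if it takes over 72 s, if anything falls off the work surface, if the arm or the gripper's body presses on something with over 40 N, if the wrist force passes 120 N, or if a joint passes its speed limit or range.

## Robot

A 7-joint arm with a two-finger parallel gripper is mounted at the origin on a cart in front of the work surface, level with it; the furniture and walls round the work are solid. World frame = base frame: x ahead of the robot, y to its left, z up, the work surface at z = 0. Lengths are in m, angles in rad, forces in N, time in s.
With the tool pointing down it reaches from about 0.425 to 0.875 m from the base axis. Payload 4.7 kg.
Tool frame: the origin (TCP) lies on the centre line of the jaws, within the pads' length; the fingertips stand 8 mm ahead of it and the grasp point (between the pads) lies 11 mm behind it (robot.tip_reach is the z of the fingertips in the tool frame, in m); z points along the fingers, y is the line along which they close (so a half turn about z gives the same grasp; the last joint's range is limited). The gripper opens to 85 mm and grips with 20 to 120 N. Pads are 22 mm wide; open, the fingers measure 114 mm over their backs; the gripper's body (76 mm by 85 mm) begins 54 mm behind the grasp point. The pads swing forward as they close: fully open they stand 13 mm farther back than shut.
Start: joints at [1.17, 0.321, -0.07, 1.45, 0.023, 1.371, -0.057], TCP at [0.262, -0.595, 0.239] pointing down, gripper open.
Joint ranges: [-2.86, 2.86], [-0.3, 2.09], [-1.38, 1.24], [0.06, 2.45], [-1.56, 4.7], [0.09, 2.05], [-2.69, 2.69]. Speed limits (rad/s): [2.57, 2.57, 3.14, 3.14, 3.14, 3.14, 3.14].

## Interface

Orientations are given as a unit quaternion [w, x, y, z].
In Python, from bench import robot gives the robot as it stands. The module is installed in compiled form; this text tells all that it offers.
- The arm moves only by the shell command python3 -m creep 'ROWS' [FORCE]. ROWS is JSON, a list of rows, each a list of 5 numbers: the opening, from 0 (shut) to 1 (fully open), then the shift along the tool's x, y, z normalised to -1 to 1, where 1 is 0.3 m, then the turn about the tool's z normalised to -1 to 1, where 1 is 30 degrees. In form: [[grip, tx, ty, tz, yaw], ...]. A call has 1 to 20 rows; each row is the pose to reach, as a shift and turn from the pose commanded when the call began, along the tool's axes at that moment; what a row does not reach only later rows make up. A row lasts 1/8 s, in which the tool goes at most 62.5 mm and 10.7 degrees, less where a joint would pass 70% of its speed; a pose out of reach is approached as far as the arm can. A call with a number of a shift or a turn outside -1 to 1 is refused whole. A call with a gripper value outside its range is refused whole. The fingers move at their own pace and stop on an object; FORCE is the grip in N (left out, the last holds). Time passes only in rows, so rows that repeat a pose let the fingers close. It gives the time, the measured TCP pose, the force, the opening and the grip force at its end, in the units of the state.
- robot.sense(): the state, without advancing time (a new reading comes with each control period).
- robot.grab_frame(name): name is "side" or "top" or "wrist"; returns (picture, depth): 420x560x3 uint8, red, green, blue; 420x560 float32, m along the optical axis (not along the pixel's ray), 0 where there is no reading.
- robot.calibration(name): a dict with "intrinsics" (3x3 intrinsics, pixels), "rvec" (rotation vector, rad) and "tvec" (3), from world to camera coordinates, as OpenCV has them; the wrist camera has in their place "hand_eye" (4x4, takes a point from camera to tool coordinates, whose origin is the TCP and whose axes are the flange's). Camera axes: x right, y down, z forward; pixel columns grow to the right and rows downward; lengths in m; the calibration is good to about 2 mm. A picture is of the moment at which its call begins: read the wrist's pose just before it. calibration takes no time and is no camera call.
- robot.hand_in(): hands the job in; it is judged then, once.
The state is a dict: "clock": time; "joint_pos": joint angles; "joint_velocities": joint speeds; "joint_efforts": joint torques, N m; "tcp_pos": TCP position; "ee_rot": TCP orientation; "contact_force": force on the tool from outside, world axes, zero at the start; "ft_torque": the same for the moment, N m; "grip_width": finger opening in m; "gripper_force": force on a finger pad.
Only numpy, scipy, OpenCV 4.12 (cv2) and the standard library are available. Lean on these libraries where they do the work, as an engineer would, in place of code of your own. Each camera call takes 0.05 s, during which the arm holds its last target. There are 200 camera calls.

## Working session

There is one attempt and no reset: what is moved stays moved. The work goes in short steps, Python scripts to look and compute and a shell command to move; the robot and the scene stay as the last step left them, time stands still between calls to the robot, and variables do not carry over. Pictures are saved under pics/ and viewed, at most 10 in all, crops included, and the job is handed in when it is done.

```bash
mkdir -p pics
cat > h.py <<'E'
import numpy as np,cv2
from scipy.spatial.transform import Rotation as R
from bench import robot
def cam(n,s=None):
    c=robot.calibration(n);K=np.array(c["intrinsics"])
    if n=="wrist":
        s=s or robot.sense();T=np.eye(4);q=s["ee_rot"];T[:3,:3]=R.from_quat([q[1],q[2],q[3],q[0]]).as_matrix();T[:3,3]=s["tcp_pos"]
        M=T@np.array(c["hand_eye"]);return K,M[:3,:3],M[:3,3]
    r=cv2.Rodrigues(np.array(c["rvec"],float))[0];return K,r.T,-r.T@np.array(c["tvec"],float).ravel()
def cloud(n,d,s=None):
    K,Rm,t=cam(n,s);v,u=np.indices(d.shape);p=np.stack([(u-K[0,2])/K[0,0]*d,(v-K[1,2])/K[1,1]*d,d],-1)
    return p@Rm.T+t
def plane(n,uv,z,s=None):
    K,Rm,t=cam(n,s);uv=np.atleast_2d(uv).astype(float);r=np.c_[(uv-K[:2,2])/[K[0,0],K[1,1]],np.ones(len(uv))]@Rm.T
    return t+r*((z-t[2])/r[:,2])[:,None]
E
python3 - <<'E'
from h import *
s=robot.sense();print(s)
for n in("top","side"):
    p,d=robot.grab_frame(n);cv2.imwrite(f"pics/{n}.png",p[...,::-1]);np.save(n+".npy",d);np.save(n+"_rgb.npy",p);print(n,cam(n))
print(cam("wrist",s))
E
```

```text
{'clock': 0.0, 'joint_pos': array([ 1.17011974,  0.32180369, -0.07008968,  1.45170764,  0.02260689,
        1.37083732, -0.05689695]), 'joint_velocities': array([-5.94243691e-04,  1.59130364e-04, -8.92351386e-05, -1.24405898e-03,
        2.48265161e-04, -8.44311152e-04,  5.19870821e-04]), 'joint_efforts': array([ 2.84669268e-04, -4.93582606e+01, -3.82020297e-01, -3.14338088e+01,
        1.29620510e-02,  1.11784684e-02, -1.73407392e-05]), 'tcp_pos': array([ 0.26167343, -0.59439914,  0.23821971]), 'ee_rot': array([-9.50788615e-04,  9.78567380e-01,  2.05924534e-01, -2.55234157e-04]), 'contact_force': array([-0.40646865,  0.00344797, -0.1338988 ]), 'ft_torque': array([-2.60707844e-06,  3.90322254e-02, -3.88146291e-05]), 'gripper_force': 0.0, 'grip_width': 0.08558740263301132}
top (array([[523.83467943,   0.        , 285.57369651],
       [  0.        , 523.83467943, 210.82476815],
       [  0.        ,   0.        ,   1.        ]]), array([[-0.02786475, -0.99546577,  0.0909476 ],
       [-0.99928661,  0.03006038,  0.02286161],
       [-0.02549187, -0.09024568, -0.99559323]]), array([ 0.41242104, -0.09754221,  1.28774793]))
side (array([[464.79397988,   0.        , 273.43581638],
       [  0.        , 464.79397988, 208.79273773],
       [  0.        ,   0.        ,   1.        ]]), array([[-0.87976588, -0.22214165,  0.42031546],
       [-0.47521092,  0.38551274, -0.79092004],
       [ 0.01365932, -0.89556296, -0.44472509]]), array([0.13669835, 0.64814737, 0.49596942]))
(array([[370.28782055,   0.        , 272.85768798],
       [  0.        , 370.28782055, 206.01201519],
       [  0.        ,   0.        ,   1.        ]]), array([[ 0.40261692, -0.87773087, -0.25978478],
       [-0.91536605, -0.38672704, -0.11201426],
       [-0.00214743,  0.282897  , -0.95914789]]), array([ 0.32719615, -0.56675334,  0.37217988]))
```

View pics/top.png

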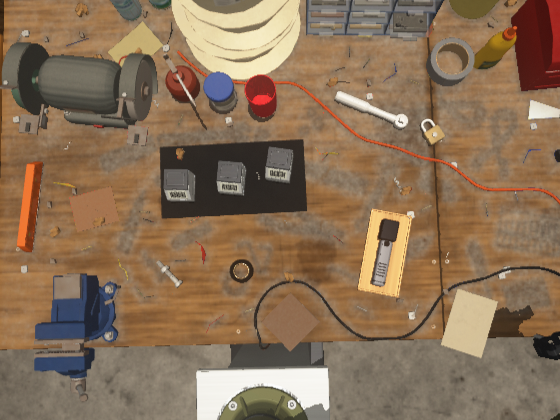

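View pics/side.png

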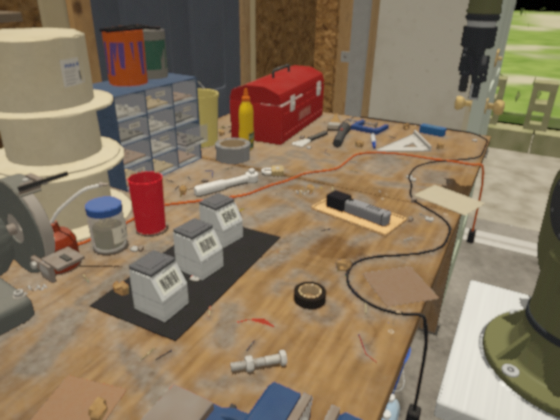

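The top view shows the tins at about (179,185), (231,177) and (279,164) on the mat, labels facing the robot. The scanner is in the tray at about (384,250), head away from the robot. The side view agrees. Next I'll measure the poses.

Run:
```python
from h import *
p=np.load("top_rgb.npy");d=np.load("top.npy");C=cloud("top",d)
def roi(u0,v0,u1,v1):
    m=np.zeros(d.shape,bool);m[v0:v1,u0:u1]=1;return m&(d>0)
def rect(m,lab):
    k,L,S,_=cv2.connectedComponentsWithStats(m.astype(np.uint8))
    i=1+np.argmax(S[1:,4]);q=C[L==i]
    r=cv2.minAreaRect((q[:,:2]*1000).astype(np.float32));print(lab,"c",np.round(r[0],1),"size",np.round(r[1],1),"ang",round(r[2],1),"z",np.round(np.percentile(q[:,2],[5,50,95]),4),len(q));return L==i
hsv=cv2.cvtColor(p,cv2.COLOR_RGB2HSV)
for i,b in enumerate([(160,160,200,215),(210,150,252,205),(258,138,302,195)]):
    m=roi(*b);rect(m&(C[...,2]>.082),f"lid{i+1}")
    g=m&(hsv[...,2]>185)&(hsv[...,1]<50);print(g.sum());
    if g.sum()>10:rect(g,f"label{i+1}")
m=roi(150,130,320,225)&(hsv[...,2]<45);rect(m,"mat")
m=roi(350,200,420,305)
rect(m&(hsv[...,1]>90)&(hsv[...,2]>170),"tray")
rect(m&(C[...,2]>.022),"scanner");rect(m&(C[...,2]>.036),"head")
m=m&(hsv[...,2]<70)&(C[...,2]>.015);rect(m,"headdark")
# objects behind mat
for n,b in dict(cup=(243,70,280,120),jar=(200,68,238,115),red=(160,60,200,105)).items():
    m=roi(*b);rect(m&(C[...,2]>.03),n)
print(C[130:160:10,[180,230,279]])
```

```text
lid1 c [604.7 184.3] size [59.6 46.7] ang 88.1 z [0.0853 0.0894 0.0935] 492
25
label1 c [573.4 205.3] size [ 4.5 12.8] ang 67.7 z [0.0533 0.0659 0.0748] 9
lid2 c [619.2  58.8] size [57.9 48.3] ang 83.0 z [0.0853 0.0894 0.0937] 508
28
label2 c [589.1  81.8] size [14.4  4. ] ang 7.5 z [0.0559 0.0656 0.0747] 11
lid3 c [647.2 -57.6] size [57.7 48.8] ang 79.6 z [0.0852 0.0894 0.0935] 509
33
label3 c [620.4 -35.3] size [ 8.8 18.4] ang 36.7 z [0.0509 0.0698 0.0786] 17
mat c [621.6  52.9] size [214.8 128.8] ang 56.4 z [0.0007 0.0048 0.0091] 1302
tray c [ 421.1 -306.1] size [102.7 202.3] ang 77.9 z [0.0009 0.0056 0.0109] 2366
scanner c [ 421.9 -300.4] size [ 39.8 159.4] ang 76.4 z [0.0292 0.0361 0.0416] 963
head c [ 458.7 -309.4] size [39.7 83.7] ang 76.3 z [0.0364 0.0387 0.0427] 366
headdark c [ 467.3 -301.9] size [55.8 31.3] ang 31.4 z [0.0216 0.0366 0.0411] 95
cup c [801.  -19.8] size [69.3 71.7] ang 87.9 z [0.0356 0.0846 0.1208] 759
jar c [819.7  79.7] size [72.2 70.3] ang 31.4 z [0.0435 0.0957 0.1001] 948
red c [833.5 156.3] size [157.5  74.8] ang 49.0 z [0.0415 0.0688 0.1588] 910
[[[ 7.43049860e-01  1.92724549e-01 -2.91236539e-03]
  [ 7.38003164e-01  6.58916383e-02 -7.07556509e-05]
  [ 7.34460898e-01 -5.70871073e-02 -2.75298164e-03]]

 [[ 7.16385951e-01  1.92008899e-01  1.35963626e-03]
  [ 7.12442005e-01  6.63393797e-02  7.63592634e-05]
  [ 7.06980392e-01 -5.66779778e-02  5.82005556e-03]]

 [[ 6.87424122e-01  1.88629547e-01  1.74446482e-02]
  [ 6.84950612e-01  6.55730258e-02  9.72239069e-03]
  [ 6.63839002e-01 -5.87617792e-02  9.09731117e-02]]]
```

```bash
cat >> h.py <<'E'
def go(x,y,z,yaw):
    s=robot.sense();q=s["ee_rot"];M=R.from_quat([q[1],q[2],q[3],q[0]]).as_matrix()
    v=M.T@(np.array([x,y,z])-s["tcp_pos"])/.3;a=np.degrees(np.arctan2(M[1,0],M[0,0]))
    t=-(yaw-a);t=(t+90)%180-90
    print("t=%.1f pos"%s["clock"],np.round(s["tcp_pos"],4),"yaw %.1f"%a,"tilt",np.round(M[:2,2],3),"F",np.round(s["contact_force"],2),"w %.4f gf %.1f"%(s["grip_width"],s["gripper_force"]),"-> shift",np.round(v,3),"turn %.3f"%(t/30))
E
python3 -c "
from h import *
go(.6413,-.0565,.2,-10.4)"
```

```text
t=0.1 pos [ 0.2617 -0.5945  0.2383] yaw 23.8 tilt [-0.001  0.002] F [ 0.14  0.04 -0.21] w 0.0855 gf 0.0 -> shift [ 1.881 -1.131  0.13 ] turn 1.139
```

```bash
python3 -m creep '[[1,0.94,-0.56,0,0],[1,0.94,-0.56,0,0],[1,0.94,-0.56,0,0],[1,0.94,-0.56,0,0],[1,0.94,-0.56,0,0],[1,0.94,-0.56,0,0]]' 
python3 -m creep '[[1,0.94,-0.57,0.13,0.6],[1,0.94,-0.57,0.13,0.6],[1,0.94,-0.57,0.13,0.6],[1,0.94,-0.57,0.13,0.6],[1,0.94,-0.57,0.13,0.6],[1,0.94,-0.57,0.13,0.6],[1,0.94,-0.57,0.13,0.6]]' 
python3 -c "
from h import *
go(.6413,-.0565,.2,-10.4)"
```

```text
clock: 0.85
tcp_pos: [0.4553, -0.3222, 0.2392]
ee_rot: [-0.001, 0.978, 0.21, 0.001]
contact_force: [-0.3, -0.5, 0.9]
grip_width: 0.0855
gripper_force: 0.0
clock: 1.72
tcp_pos: [0.6417, -0.0554, 0.1991]
ee_rot: [-0.001, 0.999, 0.052, -0.001]
contact_force: [0.5, -0.3, -0.1]
grip_width: 0.0855
gripper_force: 0.0
t=1.7 pos [ 0.6417 -0.0554  0.1991] yaw 6.0 tilt [-0.002  0.001] F [ 0.54 -0.32 -0.11] w 0.0855 gf 0.0 -> shift [-0.002  0.004 -0.003] turn 0.546
```

```bash
python3 -m creep '[[1,0,0,0.1,0.54],[1,0,0,0.1,0.54],[1,0,0,0.3,0.54],[1,0,0,0.4,0.54],[1,0,0,0.487,0.54],[1,0,0,0.487,0.54],[1,0,0,0.487,0.54],[0,0,0,0.487,0.54],[0,0,0,0.487,0.54],[0,0,0,0.487,0.54],[0,0,0,0.487,0.54],[0,0,0,0.487,0.54],[0,0,0,0.487,0.54]]' 30
python3 -m creep '[[0,0,0,-0.05,0],[0,0,0,-0.1,0],[0,0,0,-0.13,0],[0,0,0,-0.13,0],[0,0,0,-0.13,0],[0,0,0,-0.13,0],[0,0,0,-0.13,0]]' 
python3 -c "
from h import *
go(.6413,-.0565,.053,-10.4)"
```

```text
clock: 3.35
tcp_pos: [0.6425, -0.0575, 0.0558]
ee_rot: [0.0, 0.996, -0.091, 0.001]
contact_force: [-0.5, -0.3, 5.9]
grip_width: 0.0576
gripper_force: 33.4
clock: 4.22
tcp_pos: [0.6412, -0.0574, 0.0927]
ee_rot: [0.0, 0.996, -0.091, -0.0]
contact_force: [0.3, 0.2, -1.3]
grip_width: 0.0577
gripper_force: 32.6
t=4.2 pos [ 0.6412 -0.0574  0.0927] yaw -10.4 tilt [-0.001  0.   ] F [ 0.31  0.16 -1.33] w 0.0577 gf 32.6 -> shift [-0.    -0.003  0.132] turn -0.001
```

```bash
python3 -m creep '[[0,0,0,0.07,0],[0,0,0,0.115,0],[0,0,0,0.128,0],[0,0,0,0.128,0],[0,0,0,0.128,0],[1,0,0,0.128,0],[1,0,0,0.128,0],[1,0,0,0.128,0],[1,0,0,0.128,0],[1,0,0,-0.1,0],[1,0,0,-0.25,0],[1,0,0,-0.25,0],[1,0,0,-0.25,0]]'
python3 -c "
from h import *
go(.6132,.0595,.168,-7)"
```

```text
clock: 5.85
tcp_pos: [0.6412, -0.0575, 0.1678]
ee_rot: [0.0, 0.996, -0.091, -0.0]
contact_force: [-0.7, -0.2, -0.0]
grip_width: 0.0857
gripper_force: 0.0
t=5.8 pos [ 0.6412 -0.0575  0.1678] yaw -10.4 tilt [-0. -0.] F [-0.72 -0.22 -0.03] w 0.0857 gf 0.0 -> shift [-0.162 -0.367 -0.001] turn -0.115
```

```bash
python3 -m creep '[[1,-0.162,-0.367,0,-0.115],[1,-0.162,-0.367,0,-0.115],[1,-0.162,-0.367,0,-0.115],[1,-0.162,-0.367,0.15,-0.115],[1,-0.162,-0.367,0.3,-0.115],[1,-0.162,-0.367,0.376,-0.115],[1,-0.162,-0.367,0.376,-0.115],[0,-0.162,-0.367,0.376,-0.115],[0,-0.162,-0.367,0.376,-0.115],[0,-0.162,-0.367,0.376,-0.115],[0,-0.162,-0.367,0.376,-0.115],[0,-0.162,-0.367,0.376,-0.115]]' 30
python3 -m creep '[[0,0,0,-0.05,0],[0,0,0,-0.1,0],[0,0,0,-0.13,0],[0,0,0,-0.13,0],[0,0,0,-0.13,0],[0,0,0,-0.13,0],[0,0,0,-0.13,0]]' 
python3 -c "
from h import *
go(.6132,.0595,.053,-7)"
```

```text
clock: 7.35
tcp_pos: [0.6147, 0.0593, 0.0568]
ee_rot: [0.0, 0.998, -0.061, 0.001]
contact_force: [0.6, -1.9, 5.4]
grip_width: 0.0572
gripper_force: 34.1
clock: 8.22
tcp_pos: [0.6133, 0.0597, 0.0939]
ee_rot: [0.0, 0.998, -0.061, -0.0]
contact_force: [-0.6, -0.4, -4.0]
grip_width: 0.0577
gripper_force: 34.0
t=8.2 pos [0.6133 0.0597 0.0939] yaw -7.0 tilt [-0.001 -0.   ] F [-0.62 -0.4  -4.02] w 0.0577 gf 34.0 -> shift [-0.     0.001  0.136] turn 0.001
```

Tin 3 reads about 0.13 kg, so it's empty. Tin 2 reads about 0.41 kg, so it's the full one. I'll set tin 2 down and go for the scanner.

```bash
python3 -m creep '[[0,0,0,0.07,0],[0,0,0,0.115,0],[0,0,0,0.128,0],[0,0,0,0.128,0],[0,0,0,0.128,0],[1,0,0,0.128,0],[1,0,0,0.128,0],[1,0,0,0.128,0],[1,0,0,0.128,0],[1,0,0,-0.1,0],[1,0,0,-0.3,0],[1,0,0,-0.3,0],[1,0,0,-0.3,0]]'
python3 -c "
from h import *
go(.422,-.3005,.18,-13.6);print(robot.sense()['joint_pos'])"
```

```text
clock: 9.85
tcp_pos: [0.6136, 0.0596, 0.1844]
ee_rot: [0.0, 0.998, -0.061, 0.0]
contact_force: [-0.2, 0.2, -1.0]
grip_width: 0.0853
gripper_force: 0.0
t=9.8 pos [0.6136 0.0596 0.1844] yaw -7.0 tilt [ 0. -0.] F [-0.25  0.17 -0.98] w 0.0853 gf 0.0 -> shift [-0.488  1.269  0.015] turn 0.220
[ 0.25023991  0.31789918 -0.47622708  1.59855426  0.15145054  1.26151465
 -1.94448906]
```

```bash
python3 -m creep '[[1,-0.25,0.63,0,0.1],[1,-0.25,0.63,0,0.1],[1,-0.25,0.63,0,0.1],[1,-0.25,0.63,0,0.1],[0.6,-0.25,0.63,0,0.1]]'
python3 -m creep '[[0.6,-0.238,0.639,0.015,0.12],[0.6,-0.238,0.639,0.015,0.12],[0.6,-0.238,0.639,0.015,0.12],[0.6,-0.238,0.639,0.015,0.12],[0.6,-0.238,0.639,0.015,0.12],[0.6,-0.238,0.639,0.015,0.12]]'
python3 - <<'E'
from h import *
go(.422,-.3005,.017,-13.6);s=robot.sense();print(s['joint_pos'])
p,d=robot.grab_frame("wrist");cv2.imwrite("pics/w1.png",p[...,::-1]);C=cloud("wrist",d,s)
def rect(m,lab):
    k,L,S,_=cv2.connectedComponentsWithStats(m.astype(np.uint8));i=1+np.argmax(S[1:,4]);q=C[L==i]
    r=cv2.minAreaRect((q[:,:2]*1000).astype(np.float32));print(lab,np.round(r[0],1),np.round(r[1],1),round(r[2],1),np.round(np.percentile(q[:,2],[5,50,95]),4),len(q))
rect((d>.1)&(C[...,2]>.025)&(C[...,2]<.06),"scanner")
E
```

```text
clock: 10.48
tcp_pos: [0.5151, -0.1195, 0.1829]
ee_rot: [-0.0, 0.996, -0.088, -0.001]
contact_force: [1.0, 0.4, -0.1]
grip_width: 0.0697
gripper_force: 0.0
clock: 11.22
tcp_pos: [0.4146, -0.2924, 0.1796]
ee_rot: [-0.001, 0.993, -0.116, 0.0]
contact_force: [0.2, 0.5, 0.1]
grip_width: 0.0516
gripper_force: 0.0
t=11.2 pos [ 0.4146 -0.2924  0.1796] yaw -13.3 tilt [0.    0.001] F [0.2  0.55 0.09] w 0.0516 gf 0.0 -> shift [0.03  0.021 0.542] turn 0.009
[ 0.75238176  0.06746606 -0.19683631  1.87255859  0.01277561  1.20329516
 -1.25186873]
scanner [ 420.3 -302.4] [ 39.6 158.1] 76.0 [0.0309 0.0345 0.0383] 8505
```

View pics/w1.png

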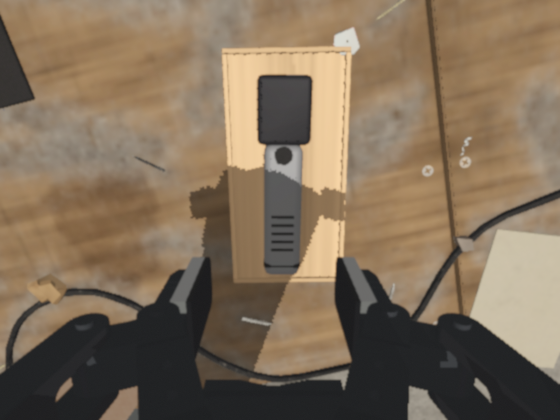

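```bash
python3 -m creep '[[0.6,0.028,0.024,0.1,0.02],[0.6,0.028,0.024,0.2,0.02],[0.6,0.028,0.024,0.35,0.02],[0.6,0.028,0.024,0.48,0.02],[0.6,0.028,0.024,0.535,0.02],[0.6,0.028,0.024,0.54,0.02],[0.6,0.028,0.024,0.54,0.02],[0,0.028,0.024,0.54,0.02],[0,0.028,0.024,0.54,0.02],[0,0.028,0.024,0.54,0.02],[0,0.028,0.024,0.54,0.02],[0,0.028,0.024,0.54,0.02]]' 20
python3 -m creep '[[0,0,0,-0.1,0],[0,0,0,-0.3,0],[0,0,0,-0.5,0],[0,0,0,-0.65,0],[0,0,0,-0.65,0],[0,0,0,-0.65,0]]'
python3 - <<'E'
from h import *
p,d=robot.grab_frame("side");cv2.imwrite("pics/s2.png",p[...,::-1])
go(.688,.047,.2,-5)
p,d=robot.grab_frame("top");C=cloud("top",d)
for i,b in enumerate([(160,160,200,215),(210,150,252,205),(258,138,302,195)]):
    m=np.zeros(d.shape,bool);m[b[1]:b[3],b[0]:b[2]]=1;m&=(C[...,2]>.082)&(C[...,2]<.1);q=C[m];r=cv2.minAreaRect((q[:,:2]*1000).astype(np.float32));print(i+1,np.round(r[0],1),np.round(r[1],1),round(r[2],1))
E
```

```text
clock: 12.78
tcp_pos: [0.4203, -0.3047, 0.0195]
ee_rot: [0.001, 0.992, -0.123, 0.001]
contact_force: [-1.1, 1.5, 7.0]
grip_width: 0.0294
gripper_force: 21.0
clock: 13.52
tcp_pos: [0.4184, -0.3039, 0.2121]
ee_rot: [-0.0, 0.992, -0.124, -0.001]
contact_force: [0.7, 0.2, -1.9]
grip_width: 0.0296
gripper_force: 20.3
t=13.6 pos [ 0.4181 -0.3036  0.2113] yaw -14.2 tilt [-0.002  0.002] F [-0.06 -0.85 -1.12] w 0.0294 gf 20.3 -> shift [ 0.586 -1.354  0.037] turn -0.307
1 [604.5 184.8] [59.  47.1] 87.9
2 [617.2  59. ] [57.6 49.5] 82.9
3 [645.  -57.6] [57.2 49.8] 80.0
```

View pics/s2.png

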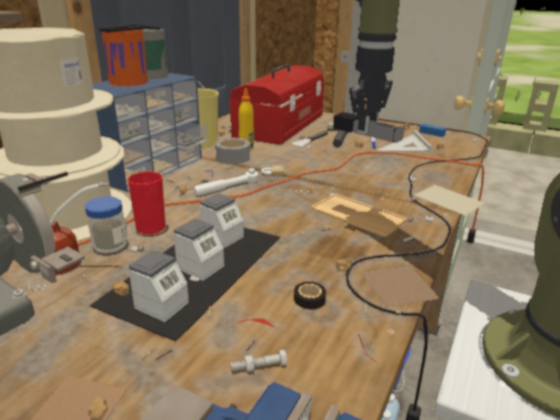

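```bash
python3 -m creep '[[0,0.29,-0.68,0,0],[0,0.29,-0.68,0,0],[0,0.29,-0.68,0,0],[0,0.29,-0.68,0,0],[0,0.29,-0.68,0,0]]'
python3 -m creep '[[0,0.29,-0.69,0.03,-0.3],[0,0.29,-0.69,0.03,-0.3],[0,0.29,-0.69,0.03,-0.3],[0,0.29,-0.69,0.03,-0.3],[0,0.29,-0.69,0.03,-0.3],[0,0.29,-0.69,0.03,-0.3],[0,0.29,-0.69,0.03,-0.3]]'
python3 -c "
from h import *
go(.690,.052,.125,-5)"
```

```text
clock: 14.25
tcp_pos: [0.5541, -0.1235, 0.2109]
ee_rot: [-0.001, 0.993, -0.12, -0.001]
contact_force: [-1.3, -0.4, -1.4]
grip_width: 0.0296
gripper_force: 20.4
clock: 15.12
tcp_pos: [0.6881, 0.0489, 0.2036]
ee_rot: [0.001, 0.999, -0.047, -0.0]
contact_force: [0.6, 0.6, -1.2]
grip_width: 0.0295
gripper_force: 20.6
t=15.1 pos [0.6881 0.0489 0.2036] yaw -5.4 tilt [-0.001 -0.002] F [ 0.59  0.63 -1.16] w 0.0295 gf 20.6 -> shift [ 0.006 -0.011  0.262] turn -0.012
```

```bash
python3 -m creep '[[0,0.006,-0.01,0.15,0],[0,0.006,-0.01,0.26,0],[0,0.006,-0.01,0.31,0],[0,0.006,-0.01,0.33,0],[0,0.006,-0.01,0.35,0],[0,0.006,-0.01,0.36,0],[0,0.006,-0.01,0.37,0],[0,0.006,-0.01,0.37,0]]'
python3 - <<'E'
from h import *
go(.690,.052,.08,-5)
p,d=robot.grab_frame("side");cv2.imwrite("pics/s3.png",cv2.resize(p[150:330,60:330,::-1],None,fx=2.5,fy=2.5))
E
```

```text
clock: 16.12
tcp_pos: [0.6927, 0.0541, 0.0946]
ee_rot: [-0.0, 0.999, -0.045, 0.003]
contact_force: [4.9, -1.9, 4.8]
grip_width: 0.0296
gripper_force: 21.8
t=16.1 pos [0.6927 0.0541 0.0946] yaw -5.2 tilt [ 0.005 -0.   ] F [ 4.89 -1.91  4.78] w 0.0296 gf 21.8 -> shift [-0.009  0.008  0.049] turn -0.007
```

View pics/s3.png

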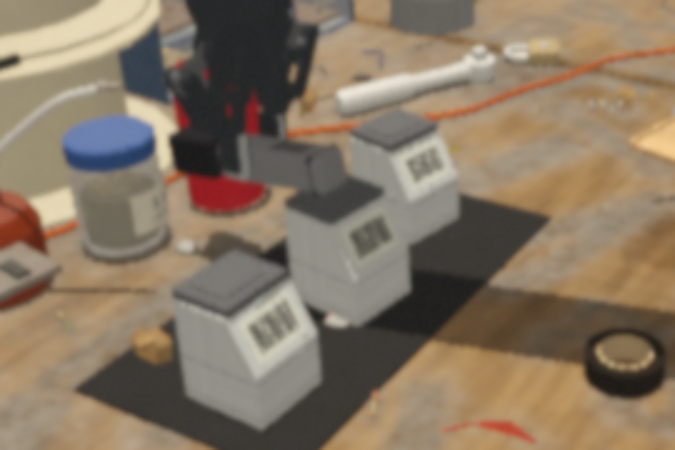

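The crop shows the scanner's tail resting on tin 2's lid at about (320,165), and the head starting to dip. The push is about 7 N, so pivoting in the grip works. I'll keep going.

```bash
python3 -m creep '[[0,0,0,0.01,0],[0,0,0,0.02,0],[0,0,0,0.03,0],[0,0,0,0.04,0],[0,0,0,0.05,0],[0,0,0,0.05,0],[0,0,0,0.05,0]]'
python3 - <<'E'
from h import *
s=robot.sense();go(.690,.052,.08,-5)
p,d=robot.grab_frame("side");cv2.imwrite("pics/s4.png",cv2.resize(p[150:330,60:330,::-1],None,fx=2.5,fy=2.5))
np.save("s4d.npy",d)
E
```

```text
clock: 17.05
tcp_pos: [0.6923, 0.0544, 0.0791]
ee_rot: [-0.0, 0.999, -0.045, 0.002]
contact_force: [5.2, -1.4, 3.5]
grip_width: 0.03
gripper_force: 23.4
t=17.1 pos [0.6923 0.0544 0.0791] yaw -5.2 tilt [0.004 0.   ] F [ 5.15 -1.37  3.55] w 0.0300 gf 23.4 -> shift [-0.007  0.009 -0.003] turn -0.007
```

View pics/s4.png

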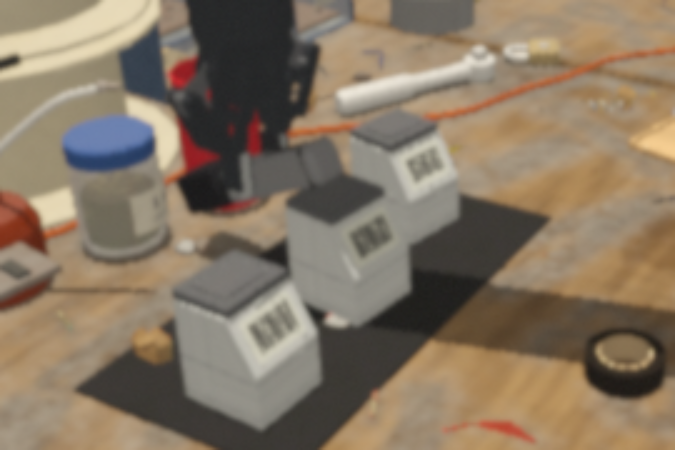

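```bash
python3 -m creep '[[0,0,0,-0.05,0],[0,0,0,-0.2,0],[0,0,0,-0.35,0],[0,0,0,-0.4,0],[0,0,0,-0.4,0],[0,0,0,-0.4,0]]'
cat >> h.py <<'E'
def scan_pts(n):
    s=robot.sense();q=s["ee_rot"];M=R.from_quat([q[1],q[2],q[3],q[0]]).as_matrix()
    p,d=robot.grab_frame(n);C=cloud(n,d);P=(C-s["tcp_pos"])@M
    return p,d,P
E
python3 - <<'E'
from h import *
go(.690,.052,.2,-5)
p,d,P=scan_pts("side")
hsv=cv2.cvtColor(p,cv2.COLOR_RGB2HSV)
m=(d>0)&(abs(P[...,1])<.025)&(abs(P[...,0])<.1)&(P[...,2]>-.07)&(P[...,2]<.08)
# line fits on tail part
q=P[m];print(len(q));
tail=m&(P[...,0]<-.03)&(P[...,0]>-.09)
print("tail y hist",np.histogram(P[tail][:,1],10));
t=P[tail];r=cv2.minAreaRect((t[:,[0,2]]*1000).astype(np.float32));print("tail xz",r)
h=P[m&(P[...,0]>.02)];r=cv2.minAreaRect((h[:,[0,2]]*1000).astype(np.float32));print("head xz",r)
p2,d2,P2=scan_pts("top")
m2=(d2>0)&(abs(P2[...,1])<.012)&(P2[...,0]<-.045)&(P2[...,0]>-.09)&(abs(P2[...,2])<.08)
t=P2[m2];print(len(t));a=np.polyfit(t[:,0],t[:,2],1);print("top tail slope deg",np.degrees(np.arctan(a[0])),a, t[:,0].min(),t[:,0].max(), "res",np.std(t[:,2]-np.polyval(a,t[:,0])))
cv2.imwrite("pics/s5.png",cv2.resize(p[60:260,60:330,::-1],None,fx=2.5,fy=2.5))
E
```

```text
clock: 17.85
tcp_pos: [0.6892, 0.0544, 0.1953]
ee_rot: [0.0, 0.999, -0.045, -0.002]
contact_force: [-0.0, -1.0, -2.9]
grip_width: 0.0297
gripper_force: 22.8
t=17.9 pos [0.6892 0.0544 0.1953] yaw -5.2 tilt [-0.004 -0.   ] F [-0.   -0.98 -2.89] w 0.0297 gf 22.8 -> shift [ 0.003  0.008 -0.016] turn -0.006
1804
tail y hist (array([210, 136,  51,  26,  25,  25,  27,  23,  17,  13]), array([-0.01647413, -0.01334738, -0.01022062, -0.00709386, -0.00396711,
       -0.00084035,  0.0022864 ,  0.00541316,  0.00853992,  0.01166667,
        0.01479343]))
tail xz ((-51.135345458984375, -24.62518310546875), (58.06673049926758, 30.87410545349121), 25.376718521118164)
head xz ((44.71711349487305, 19.97723388671875), (53.69223403930664, 33.84147262573242), 26.094104766845703)
0Traceback (most recent call last):
  File "<stdin>", line 14, in <module>
    raise TypeError("expected non-empty vector for x")
TypeError: expected non-empty vector for x
```

```bash
python3 -m creep '[[0,0,0,0.2,0],[0,0,0,0.35,0],[0,0,0,0.38,0],[0,0,0,0.39,0],[0,0,0,0.4,0],[0,0,0,0.41,0],[0,0,0,0.418,0],[0,0,0,0.418,0],[0,0,0,0.418,0]]'
python3 -m creep '[[0,0,0,-0.05,0],[0,0,0,-0.2,0],[0,0,0,-0.35,0],[0,0,0,-0.4,0],[0,0,0,-0.4,0],[0,0,0,-0.4,0]]'
cat >> h.py <<'E'
def tilt():
    p,d,P=scan_pts("side")
    m=(d>0)&(abs(P[...,1])<.025)&(abs(P[...,0])<.1)&(P[...,2]>-.07)&(P[...,2]<.08)
    for n,k in(("tail",P[...,0]<-.03),("head",P[...,0]>.02)):
        t=P[m&k];r=cv2.minAreaRect((t[:,[0,2]]*1000).astype(np.float32));print(n,np.round(r[0],1),np.round(r[1],1),round(r[2],1))
        print(np.round(cv2.boxPoints(r)).tolist())
    return p
E
python3 - <<'E'
from h import *
go(.690,.052,.2,-5)
p=tilt();cv2.imwrite("pics/s5.png",cv2.resize(p[60:260,60:330,::-1],None,fx=2.5,fy=2.5))
p,d=robot.grab_frame("top");C=cloud("top",d);np.save("t2d.npy",d)
E
```

```text
clock: 19.08
tcp_pos: [0.6917, 0.0548, 0.0736]
ee_rot: [-0.0, 0.999, -0.045, 0.001]
contact_force: [2.5, 0.5, 4.4]
grip_width: 0.0295
gripper_force: 24.2
clock: 19.82
tcp_pos: [0.6892, 0.0542, 0.1899]
ee_rot: [0.0, 0.999, -0.045, -0.002]
contact_force: [-0.3, 0.2, -1.1]
grip_width: 0.0297
gripper_force: 23.6
t=19.8 pos [0.6892 0.0542 0.1899] yaw -5.2 tilt [-0.004 -0.001] F [-0.3   0.25 -1.12] w 0.0297 gf 23.6 -> shift [ 0.003  0.007 -0.034] turn -0.006
tail [-48.8 -29.4] [58.9 30.8] 31.3
[[-82.0, -32.0], [-66.0, -58.0], [-16.0, -27.0], [-32.0, -1.0]]
head [42.6 24.8] [51.1 33.9] 32.0
[[12.0, 26.0], [30.0, -3.0], [73.0, 24.0], [55.0, 53.0]]
```

View pics/s5.png

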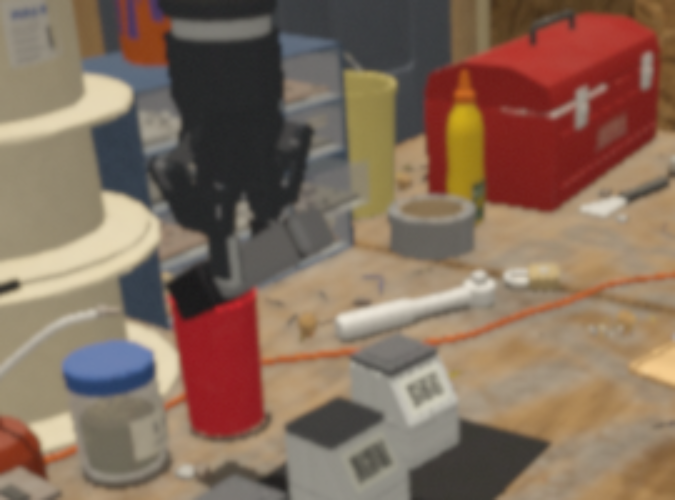

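Run:
```python
from h import *
p,d=robot.grab_frame("side");C=cloud("top",np.load("t2d.npy"));Cs=cloud("side",d)
for i,b in enumerate([(.55,.14,.66,.23),(.55,.01,.66,.11),(.58,-.11,.69,-.01)]):
  for n,X in(("top",C),("side",Cs)):
    m=(X[...,0]>b[0])&(X[...,0]<b[2])&(X[...,1]>b[1])&(X[...,1]<b[3])&(X[...,2]>.082)&(X[...,2]<.098)
    q=X[m];r=cv2.minAreaRect((q[:,:2]*1000).astype(np.float32));print(i+1,n,len(q),np.round(r[0],1),np.round(r[1],1),round(r[2],1))
X=Cs;hsv=cv2.cvtColor(p,cv2.COLOR_RGB2HSV)
m=(X[...,0]>.55)&(X[...,0]<.625)&(X[...,1]>.02)&(X[...,1]<.105)&(X[...,2]>.046)&(X[...,2]<.078)
# leaning face plane of tin 2
q=X[m];c=q.mean(0)
for k in range(4):
    U,S,V=np.linalg.svd(q-q.mean(0),full_matrices=False);n=V[2];n=n*np.sign(n[2]);q=q[abs((q-q.mean(0))@n)<.004]
print("front face",len(q),q.mean(0),n,"elev",np.degrees(np.arcsin(n[2])),"az",np.degrees(np.arctan2(-n[1],-n[0])))
```

```text
1 top 429 [604.9 185.8] [54.6 47.1] 89.2
1 side 682 [602.8 184.3] [58.1 49.4] 86.9
2 top 0 [0. 0.] [0. 0.] 0.0
2 side 475 [615.   59.5] [57.7 49.2] 83.3
3 top 507 [645.3 -57.5] [57.2 48.5] 80.1
3 side 350 [643.3 -57.4] [58.7 49.9] 79.4
front face 292 [0.58516875 0.0656622  0.06111164] [-0.60865177  0.30165584  0.73385746] elev 47.21076098632265 az -26.363621581661164
```

```bash
python3 -c "
from h import *
go(.4424,.0804,.22,-7)"
python3 -m creep '[[0,0,0,-0.1,0],[0,-0.82,-0.15,-0.1,0.06],[0,-0.82,-0.15,-0.1,0.06],[0,-0.82,-0.15,-0.1,0.06],[0,-0.82,-0.15,-0.1,0.06],[0,-0.82,-0.15,-0.1,0.06],[0,-0.82,-0.15,-0.1,0.06]]'
python3 - <<'E'
from h import *
go(.4424,.0804,.1465,-7);tilt()
E
```

```text
t=20.0 pos [0.6896 0.0543 0.1903] yaw -5.2 tilt [-0.004 -0.   ] F [ 0.84  0.26 -1.66] w 0.0296 gf 23.6 -> shift [-0.829 -0.012 -0.096] turn 0.061
clock: 20.85
tcp_pos: [0.4501, 0.1212, 0.2226]
ee_rot: [0.0, 0.998, -0.061, 0.001]
contact_force: [0.2, -0.3, -1.3]
grip_width: 0.0298
gripper_force: 23.5
t=20.9 pos [0.4501 0.1212 0.2226] yaw -7.0 tilt [ 0.001 -0.001] F [ 0.21 -0.27 -1.34] w 0.0298 gf 23.5 -> shift [-0.009  0.138  0.254] turn 0.000
tail [-48.4 -29.5] [58.1 31.1] 31.0
[[-81.0, -31.0], [-65.0, -58.0], [-15.0, -28.0], [-31.0, -1.0]]
head [39.7 22.6] [59.4 33.9] 31.6
[[5.0, 21.0], [23.0, -7.0], [74.0, 24.0], [56.0, 53.0]]
```

```bash
python3 -m creep '[[0,-0.01,0.138,0,0],[0,-0.01,0.138,0.1,0],[0,-0.01,0.138,0.2,0],[0,-0.01,0.138,0.25,0],[0,-0.01,0.138,0.254,0],[0,-0.01,0.138,0.254,0],[0,-0.01,0.138,0.254,0],[0,-0.01,0.138,0.254,0]]'
python3 - <<'E'
from h import *
go(.4424,.0804,.1465,-7);p=tilt();cv2.imwrite("pics/s6.png",cv2.resize(p[130:330,60:360,::-1],None,fx=2.6,fy=2.6))
s=robot.sense();p,d=robot.grab_frame("side");X=cloud("side",d)
q=s["ee_rot"];M=R.from_quat([q[1],q[2],q[3],q[0]]).as_matrix();w=s["tcp_pos"]+M@[.065,0,.0385];b=M@[np.cos(np.radians(31.2)),0,np.sin(np.radians(31.2))]
L=np.array([.5833,.0631,.062]);n=np.array([-.8595,.1056,.5]);t=(L-w)@n/(b@n);print("dist",t,"hit off",w+b*t-L,"ang",np.degrees(np.arccos(-b@n)))
E
```

```text
clock: 21.9
tcp_pos: [0.4422, 0.0809, 0.147]
ee_rot: [0.0, 0.998, -0.061, 0.001]
contact_force: [0.1, -1.0, -0.6]
grip_width: 0.0297
gripper_force: 23.5
t=21.9 pos [0.4422 0.0809 0.147 ] yaw -7.0 tilt [ 0.001 -0.   ] F [ 0.07 -1.01 -0.58] w 0.0297 gf 23.5 -> shift [0.001 0.002 0.002] turn 0.001
tail [-48.8 -29.9] [58.6 31.5] 30.3
[[-82.0, -31.0], [-66.0, -58.0], [-16.0, -29.0], [-31.0, -2.0]]
head [40.  22.5] [58.8 34.2] 31.6
[[6.0, 22.0], [24.0, -7.0], [74.0, 23.0], [56.0, 52.0]]
dist 0.09023474805312076 hit off [-5.95681960e-05  4.89831033e-04 -2.05850043e-04] ang 1.2786686943207857
```

View pics/s6.png

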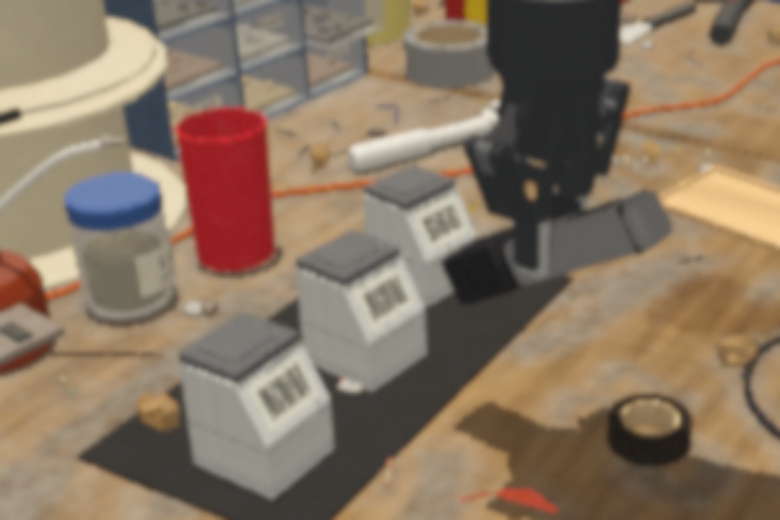

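The picture shows the scanner head at about (475,270), pointing down at the middle tin's label at about (385,295). The geometry gives 90 mm, 1.3° off square and under 1 mm off centre. Now I'll hold it there.

```bash
python3 -m creep '[[0,0,0,0,0],[0,0,0,0,0],[0,0,0,0,0],[0,0,0,0,0],[0,0,0,0,0],[0,0,0,0,0],[0,0,0,0,0],[0,0,0,0,0],[0,0,0,0,0],[0,0,0,0,0],[0,0,0,0,0],[0,0,0,0,0],[0,0,0,0,0],[0,0,0,0,0],[0,0,0,0,0],[0,0,0,0,0],[0,0,0,0,0],[0,0,0,0,0],[0,0,0,0,0],[0,0,0,0,0]]'
python3 -m creep '[[0,0,0,0,0],[0,0,0,0,0],[0,0,0,0,0],[0,0,0,-0.2,0],[0,0,0,-0.3,0],[0,0,0,-0.3,0]]'
python3 -c "
from h import *
go(.4195,-.3045,.2,-14)"
```

```text
clock: 24.5
tcp_pos: [0.4416, 0.0808, 0.1463]
ee_rot: [0.0, 0.998, -0.061, -0.0]
contact_force: [0.1, 0.5, -1.4]
grip_width: 0.0294
gripper_force: 23.5
clock: 25.25
tcp_pos: [0.4433, 0.0812, 0.2387]
ee_rot: [-0.0, 0.998, -0.061, 0.003]
contact_force: [0.9, -0.6, -2.1]
grip_width: 0.0295
gripper_force: 23.6
t=25.2 pos [0.4433 0.0812 0.2387] yaw -7.0 tilt [0.005 0.   ] F [ 0.88 -0.62 -2.08] w 0.0295 gf 23.6 -> shift [0.077 1.286 0.129] turn 0.234
```

```bash
python3 -m creep '[[0,0.08,0.65,0,0],[0,0.08,0.65,0,0],[0,0.08,0.65,0,0],[0,0.08,0.65,0,0],[0,0.08,0.65,0,0]]'
python3 -m creep '[[0,0,0.636,0.13,0.234],[0,0,0.636,0.13,0.234],[0,0,0.636,0.13,0.234],[0,0,0.636,0.13,0.234],[0,0,0.636,0.13,0.234],[0,0,0.636,0.13,0.234],[0,0,0.636,0.13,0.234]]'
python3 -c "
from h import *
go(.4195,-.3045,.019,-14)"
```

```text
clock: 25.88
tcp_pos: [0.441, -0.1155, 0.2349]
ee_rot: [-0.001, 0.998, -0.062, -0.001]
contact_force: [-0.6, 0.7, -0.5]
grip_width: 0.0296
gripper_force: 23.5
clock: 26.75
tcp_pos: [0.4195, -0.3033, 0.1977]
ee_rot: [0.0, 0.993, -0.12, 0.0]
contact_force: [-0.2, -1.2, -0.7]
grip_width: 0.0294
gripper_force: 23.5
t=26.8 pos [ 0.4195 -0.3033  0.1977] yaw -13.8 tilt [ 0.001 -0.   ] F [-0.21 -1.2  -0.66] w 0.0294 gf 23.5 -> shift [0.001 0.004 0.596] turn 0.006
```

```bash
python3 -m creep '[[0,0,0.003,0.2,0],[0,0,0.003,0.4,0],[0,0,0.003,0.45,0],[0,0,0.003,0.47,0],[0,0,0.003,0.49,0],[0,0,0.003,0.51,0],[0,0,0.003,0.53,0],[0,0,0.003,0.545,0],[0,0,0.003,0.56,0],[0,0,0.003,0.575,0],[0,0,0.003,0.585,0],[0,0,0.003,0.592,0],[0,0,0.003,0.592,0]]'
python3 - <<'E'
from h import *
go(.4195,-.3045,.019,-14);p=tilt()
E
```

```text
clock: 28.38
tcp_pos: [0.4186, -0.3064, 0.0198]
ee_rot: [0.0, 0.993, -0.122, 0.0]
contact_force: [-2.4, -0.9, 2.4]
grip_width: 0.0299
gripper_force: 23.8
t=28.4 pos [ 0.4186 -0.3064  0.0198] yaw -14.0 tilt [ 0.001 -0.001] F [-2.38 -0.86  2.44] w 0.0299 gf 23.8 -> shift [ 0.001 -0.007  0.003] turn -0.001
tail [-64.8  -2.7] [43.7 70.6] 87.9
[[-101.0, -23.0], [-30.0, -26.0], [-29.0, 18.0], [-99.0, 20.0]]
head [60.  -1.9] [39.5 79.7] 89.8
[[20.0, -22.0], [100.0, -22.0], [100.0, 18.0], [20.0, 18.0]]
```

```bash
python3 -m creep '[[0.6,0,0,0,0],[0.6,0,0,0,0],[0.6,0,0,0,0],[0.6,0,0,0,0],[0.6,0,0,-0.1,0],[0.6,0,0,-0.3,0],[0.6,0,0,-0.6,0],[0.6,0,0,-0.6,0],[0.6,0,0,-0.6,0],[0.6,0,0,-0.6,0]]'
python3 - <<'E'
from h import *
s=robot.sense();print(s["clock"])
p,d=robot.grab_frame("wrist");C=cloud("wrist",d,s)
m=(d>.1)&(C[...,2]>.02)&(C[...,2]<.07)
k,L,S,_=cv2.connectedComponentsWithStats(m.astype(np.uint8));q=C[L==1+np.argmax(S[1:,4])]
r=cv2.minAreaRect((q[:,:2]*1000).astype(np.float32));print(r,np.percentile(q[:,2],[2,50,98]))
cv2.imwrite("pics/w2.png",p[...,::-1])
p,d=robot.grab_frame("top");C=cloud("top",d)
for b in[(160,160,200,215),(210,150,252,205),(258,138,302,195)]:
    m=np.zeros(d.shape,bool);m[b[1]:b[3],b[0]:b[2]]=1;m&=(C[...,2]>.082)&(C[...,2]<.1);q=C[m];r=cv2.minAreaRect((q[:,:2]*1000).astype(np.float32));print(np.round(r[0],1),np.round(r[1],1),round(r[2],1))
E
```

```text
clock: 29.68
tcp_pos: [0.4177, -0.3055, 0.1986]
ee_rot: [-0.0, 0.993, -0.122, -0.001]
contact_force: [-0.1, -0.3, -0.2]
grip_width: 0.051
gripper_force: 0.0
29.675
((415.34637451171875, -306.7688293457031), (39.93290328979492, 158.86480712890625), 76.14962005615234) [0.02872933 0.03441027 0.03856235]
[604.6 184.6] [58.7 46.8] 88.3
[615.5  59. ] [56.9 51.7] 82.5
[645.4 -57.3] [57.2 49.4] 79.5
```

View pics/w2.png

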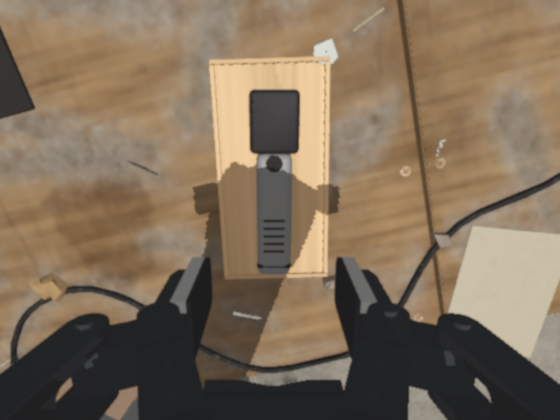

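The scanner lies flat inside the tray, tail at about (274,270) and clear of the wall. Its height range matches the start, and the tins are upright in place.

```bash
python3 -c "
from bench import robot
print(robot.hand_in())"
```

```text
the job is handed in; nothing more can be done
None
```

I found tin_2 to be the full one (about 0.41 kg, against 0.13 kg for tin_3; I did not lift tin_1), scanned its label for about 2.5 s at a computed 90 mm and 1.3° off square, laid the scanner flat in its tray and handed in at about 30 s; no verdict came back.

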